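Advance the kiln's soak dial four clicks and start it

ROBOT

A 6-joint arm with a two-finger parallel gripper is mounted at the origin on the work surface. World frame = base frame: x ahead of the robot, y to its left, z up, the work surface at z = 0. Lengths are in m, angles in rad, forces in N, time in s.
With the tool pointing down it reaches from about 0.25 to 0.775 m from the base axis. Payload 8.9 kg.
Tool frame: the origin (TCP) lies midway between the tips of the shut fingers; the grasp point (between the pads) lies 19 mm behind it; z points along the fingers, y is the line along which they close (so a half turn about z gives the same grasp; the last joint's range is limited). The gripper opens to 85 mm and grips with 20 to 120 N. Pads are 22 mm wide; open, the fingers measure 114 mm over their backs; the gripper's body (76 mm by 85 mm) begins 54 mm behind the grasp point. The pads swing forward as they close: fully open they stand 13 mm farther back than shut.
Start: joints at [1.154, 0.291, -0.153, 1.127, 0, 1.431], TCP at [0.144, 0.505, 0.231] pointing down, gripper open.
Joint ranges: [-2.52, 2.52], [-0.91, 1.74], [-1.3, 1.37], [-1.96, 2.02], [-1.52, 1.47], [-3.14, 3.14]. Speed limits (rad/s): [2.22, 2.22, 2.79, 3.14, 3.14, 3.14].

INTERFACE

Orientations are given as a unit quaternion [w, x, y, z].
In Python, from workcell import env, read_camera, job_done gives the robot as it stands.
- The arm moves only by the shell command python3 -m pendant 'ROWS' [FORCE]. ROWS is JSON, a list of rows, each an object of numbers: "tx", "ty", "tz": the shift along the tool's x, y, z in m; "yaw": the turn about the tool's z in rad; "grip": the opening, from 0 (shut) to 1 (fully open). In form: [{"tx": .., "ty": .., "tz": .., "yaw": .., "grip": ..}, ...]. A call has 1 to 10 rows; each row is the pose to reach, as a shift and turn from the pose commanded when the call began, along the tool's axes at that moment; what a row does not reach only later rows make up. A row lasts 1/8 s, in which the tool goes at most 62.5 mm and 10.7 degrees, less where a joint would pass 70% of its speed; a pose out of reach is approached as far as the arm can. A call with a gripper value outside its range is refused whole. The fingers move at their own pace and stop on an object; FORCE is the grip in N (left out, the last holds). Time passes only in rows, so rows that repeat a pose let the fingers close. It gives the time, the measured TCP pose, the force, the opening and the grip force at its end, in the units of the state.
- env.sense(): the state, without advancing time (a new reading comes with each control period).
- read_camera(name): name is "scene" or "top" or "wrist"; returns a dict with "frame" (480x640x3 uint8, blue, green, red), "depth" (480x640 float32, m along the optical axis (not along the pixel's ray), 0 where there is no reading), "vertical_fov" (degrees; the focal length in pixels is half the picture's height over the tangent of half this angle, whatever the lens; pixels are square), "cx", "cy" (the principal point, pixels), "R" (3x3) and "t" (3): a world point X has camera coordinates R X + t; the wrist camera has in their place "hand_eye" (4x4, takes a point from camera to tool coordinates, whose origin is the TCP and whose axes are the flange's). Camera axes: x right, y down, z forward; pixel columns grow to the right and rows downward; lengths in m; the calibration is good to about 2 mm. The wrist camera is an equidistant fisheye: a pixel r from the principal point sees the ray r / f radians off the axis. A picture is of the moment at which its call begins: read the wrist's pose just before it.
- job_done(): hands the job in; it is judged then, once.
The state is a dict: "time": time; "q": joint angles; "qd": joint speeds; "joint_efforts": joint torques, N m; "tcp_pos": TCP position; "tool_rot": TCP orientation; "wrist_force": force on the tool from outside, world axes, zero at the start; "wrist_torque": the same for the moment, N m; "finger_gap": opening from 0.0 (shut) to 1.0 (fully open); "finger_force": force on a finger pad.
Only numpy, scipy, OpenCV 4.12 (cv2) and the standard library are available. Lean on these libraries where they do the work, as an engineer would, in place of code of your own. Each camera call takes 0.05 s, during which the arm holds its last target. There are 200 camera calls.

TASK

Give the firing a longer soak: with a fingertip, gently push the orange post round so that the dial on the grey kiln console turns clockwise (seen from above) by exactly four clicks from where it stands and never past that. Then press the green start button fully down with a fingertip and let it go. Push only, pinch and lift nothing, and leave the red stop button and the pottery and tools around alone.

Things in the scene. Friction and masses are not known exactly. Their poses are not given: they have to be found in the camera images.
- dial_axis (a point): Centre of the dial's top face, on its upright turning axis, 69 mm above the table. The dial is a black disc, 96 mm across and 12 mm thick, flat on top but for its post, lying on a grey box (150 x 150 mm, 55 mm tall, fixed, turned up to 0.6 rad either way) with a white ring and one black mark per click. Axes are the box's, z up.
- post (a point): Middle of the orange finger post that stands on the dial: a round upright post 14 mm in diameter and 30 mm tall (69 to 99 mm above the table; this point is half-way up, 84 mm), 40 mm from the dial's axis, at the end of a white line on the dial. It goes round with the dial.
- dial (a joint): Dial angle, rad, growing clockwise seen from above. Sprung click-stops every 30 degrees (0.5236 rad), at multiples of it, 0 to 7; end stops just beyond. Starts in one of stops 0 to 3. Pushing the post out of a stop takes about 2 N along its path, falling to nothing half-way; from there the dial snaps by itself into the next stop, its post running about 10 mm ahead of the finger, and stays there.
- start_button_top (a point): Centre of the top of the green start button, a round spring button 32 mm across on a yellow box (75 x 75 x 40 mm, fixed). It presses straight down 7 mm and takes 5 N to hold fully down; it springs back.
- start_button (a joint): How far the green button is pressed, m: 0 out, 0.007 fully down.
- stop_button_top (a point): Centre of the top of the red stop button, built like the green one, on a like box; the two boxes may have changed places (one is left, one right of the console).
- stop_button (a joint): How far the red button is pressed, m: 0 out, 0.007 fully down.
- console: The grey console box that carries the dial, fixed to the table. Origin: centre of its underside.
- glaze_jar: Loose small glaze jar with a blue cap, 52 mm wide and 75 mm tall, standing behind the console. Origin: centre of its underside.
- cup: Loose terracotta cup, 72 mm wide at the rim, 85 mm tall. Origin: centre of its underside.
- bowl: Loose terracotta bowl, 120 mm wide, 55 mm tall. Origin: centre of its underside.
- plate: Loose terracotta plate, 180 mm wide, 20 mm tall. Origin: centre of its underside.
- brush: Loose glaze brush lying on the table near the robot. Origin: underside of its middle.
- rib: Loose wooden spatula lying on the table near the robot. Origin: underside of its middle.

How it is judged:
On the way, in this order (a step that is already met when the one before it is completed fails the run):
1. the dial stands one click on (distance of post from where it was at the start of the episode between 0.0146 and 0.04 m), for 0.02 s.
2. the dial rests four clicks on, within 0.35 click (distance of post from where it was at the start of the episode between 0.0653 and 0.0727 m and velocity of joint dial between -0.1 and 0.1 rad/s), for 0.3 s.
3. the green button is pressed fully down by the fingers (value of joint start_button above 0.0055 m and contact force between the fingers and anything else above 1 N), for 0.05 s.
At the end, for the whole second after the job is handed in: The dial rests in the stop four clicks clockwise of its start (within 0.35 click), both buttons are out, and every loose thing is within 20 mm of where it was (distance of post from where it was at the start of the episode between 0.0653 and 0.0727 m and velocity of joint dial between -0.05 and 0.05 rad/s and value of joint each of start_button, stop_button below 0.0015 m and distance of each of glaze_jar, cup, bowl, plate, brush, rib from where it was at the start of the episode below 0.02 m); the robot touches nothing.
It fails at once if the dial was turned past four clicks (by more than half a click) (distance of post from where it was at the start of the episode above 0.0747 m).
It fails at once if the dial or its post was pinched or shoved with more than 20 N (contact force between the fingers and dial above 20 N).
It fails at once if the start button was pressed before the dial stood four clicks on (value of joint start_button above 0.003 m and distance of post from where it was at the start of the episode below 0.0653 m).
It fails at once if the red stop button was pressed (value of joint stop_button above 0.002 m).
It fails at once if a loose thing was moved or lifted (distance of any of glaze_jar, cup, bowl, plate, brush, rib from where it was at the start of the episode above 0.02 m).
It also fails if it takes over 61 s, if anything falls off the work surface, if the arm or the gripper's body presses on something with over 40 N, if the wrist force passes 120 N, or if a joint passes its speed limit or range.

## Working session

There is one attempt and no reset: what is moved stays moved. The work goes in short steps, Python scripts to look and compute and a shell command to move; the robot and the scene stay as the last step left them, time stands still between calls to the robot, and variables do not carry over. Pictures are saved under pics/ and viewed, at most 10 in all, crops included, and the job is handed in when it is done.

```bash
mkdir -p pics
cat > h.py <<'E'
import numpy as np, cv2
from workcell import env, read_camera, job_done
def f(c): return 240/np.tan(np.radians(c["vertical_fov"])/2)
def cloud(c):
    h,w=c["depth"].shape; u,v=np.meshgrid(np.arange(w),np.arange(h)); d=c["depth"]
    P=np.stack([(u-c["cx"])/f(c)*d,(v-c["cy"])/f(c)*d,d],-1)
    return (P-np.array(c["t"]))@np.array(c["R"])
def masks(c):
    hsv=cv2.cvtColor(c["frame"],cv2.COLOR_BGR2HSV); H,S,V=[hsv[...,i].astype(int) for i in range(3)]
    return hsv
E
python3 - <<'E'
from h import *
for n in("top","scene"):
    c=read_camera(n); cv2.imwrite(f"pics/{n}.png",c["frame"]); np.savez(f"{n}.npz",**c)
print(env.sense())
E
```

```text
{'time': 0.1, 'q': array([ 1.15368157e+00,  2.91236045e-01, -1.54002527e-01,  1.12673938e+00,
        2.95389276e-05,  1.43150742e+00]), 'qd': array([ 0.00041932, -0.00144671,  0.00149755,  0.00116955, -0.00153744,
        0.00028451]), 'joint_efforts': array([ 1.29132932e-03, -5.37976921e+01,  3.31918609e+01,  9.31850576e-03,
       -1.76834965e-04, -6.96970716e-06]), 'tcp_pos': array([0.14381374, 0.50451916, 0.2308015 ]), 'tool_rot': array([-1.76454643e-04,  1.38466578e-01,  9.90366931e-01, -5.64039993e-04]), 'wrist_force': array([-0.3136955 ,  0.87659304,  0.65160259]), 'wrist_torque': array([-0.01478612,  0.01122574,  0.00560008]), 'finger_force': 0.0, 'finger_gap': 1.0007790894253012}
```

View pics/top.png

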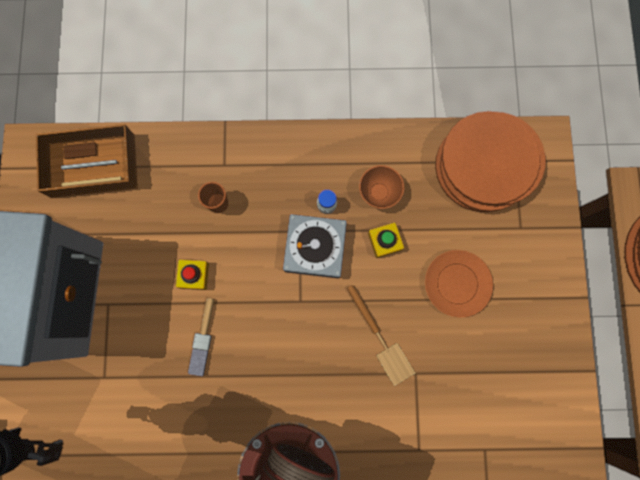

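View pics/scene.png

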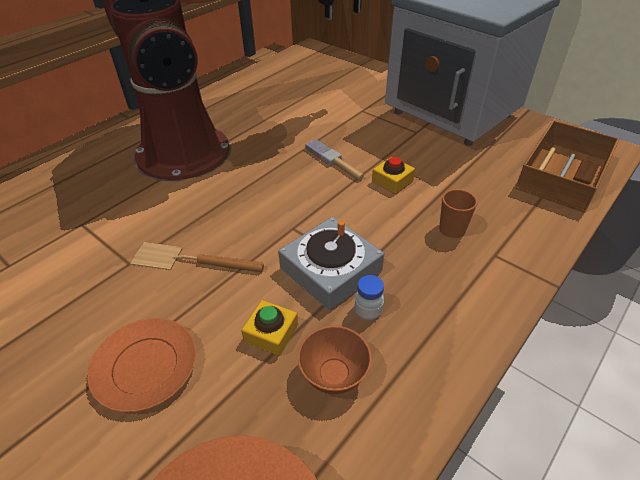

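The top view shows the dial at about (315,244) with its post to the left at (299,244). Green button is at (387,239), red at (190,273), the jar behind the dial at (327,200) and the bowl at (382,188). Clockwise takes the post from left via the back to back-right.

```bash
cat > m.py <<'E'
from h import *
def find(c,P=None):
    P=cloud(c); hsv=masks(c).astype(int); H,S,V=hsv[...,0],hsv[...,1],hsv[...,2]; Z=P[...,2]
    near=lambda a,r:np.hypot(P[...,0]-a[0],P[...,1]-a[1])<r
    g=(H>45)&(H<75)&(S>150)&(V>80)&(Z>.03)&(Z<.1)
    print("green",np.median(P[g],0),g.sum(), (P[g].max(0)+P[g].min(0))/2)
    G=np.median(P[g],0)
    r=((H<5)|(H>175))&(S>190)&(Z>.03)&(Z<.1)&(P[...,0]>.2)
    print("red",np.median(P[r],0),r.sum())
    b=(H>105)&(H<125)&(S>150)&(Z>.05)&(Z<.1)
    print("jar",np.median(P[b],0),b.sum())
    k=(V<70)&(Z>.063)&(Z<.075)&near((.48,-.05),.15)
    (x,y),rad=cv2.minEnclosingCircle(P[k][:,:2].astype(np.float32)); 
    print("dial mec",x,y,rad,"med z",np.median(P[k][:,2]),k.sum())
    o=(H>3)&(H<18)&(S>190)&(V>110)&(Z>.072)&(Z<.11)&near((x,y),.065)
    print("post",np.median(P[o],0),P[o].max(0),P[o].min(0),o.sum())
    q=(Z>.048)&(Z<.062)&near((x,y),.12)&(S<70)
    print("box",cv2.minAreaRect(P[q][:,:2].astype(np.float32)*1000))
if __name__=="__main__":
    for n in("top","scene"):
        print(n); find(dict(np.load(f"{n}.npz")))
E
python3 m.py
```

```text
top
green [ 0.5920148  -0.26260655  0.06305885] 99 [ 0.5923722  -0.2636547   0.06385339]
red [0.50566271 0.24755659 0.06313529] 113
jar [ 0.69332029 -0.10864448  0.07565166] 215
dial mec 0.5754565596580505 -0.07482034713029861 0.04592463746666908 med z 0.06931707699473677 792
post [ 0.56893222 -0.03589228  0.09968196] [ 0.57546756 -0.03314881  0.10229794] [ 0.56308212 -0.0408165   0.08608314] 16
box ((596.4962768554688, -76.35851287841797), (149.46823120117188, 190.06936645507812), 82.44105529785156)
scene
green [ 0.5849771  -0.25663186  0.06336052] 17 [ 0.58724115 -0.26155971  0.06296501]
red [0.51106102 0.24784327 0.06266091] 85
jar [ 0.69808427 -0.1087021   0.07495891] 390
dial mec 0.5792793035507202 -0.07455875724554062 0.04814015328884125 med z 0.06890992936479988 1217
post [ 0.57111558 -0.03639226  0.09865381] [ 0.57760373 -0.02999089  0.10085441] [ 0.56681122 -0.04077929  0.07249178] 24
box ((598.20068359375, -76.8143539428711), (151.11529541015625, 187.65724182128906), 82.89996337890625)
```

```bash
cat > plan.py <<'E'
import sys
from h import *
C=np.array([.577,-.0745])
def tool():
    s=env.sense(); w,x,y,z=s["tool_rot"]
    from scipy.spatial.transform import Rotation as Ro
    return s,Ro.from_quat([x,y,z,w]).as_matrix()
def to(p,ang=None):   # world target xyz, angle(deg) of -x_tool; prints tool shift
    s,R=tool(); d=R.T@(np.array(p)-s["tcp_pos"]); a=np.degrees(np.arctan2(-R[1,0],-R[0,0]))
    yaw=0 if ang is None else np.radians((a-ang+180)%360-180)
    print("d",np.round(d,4),"yaw",round(yaw,3),"a",round(a,1))
def behind(phi,gap,z,C=C,r=.04):
    p=np.radians(phi); e=np.array([np.cos(p),np.sin(p)]); t=np.array([np.sin(p),-np.cos(p)])
    return [*(C+r*e-gap*t),z],phi-90
E
python3 -m pendant '[{"tx":-0.05,"ty":-0.04,"yaw":-0.1,"grip":0},{"tx":-0.1,"ty":-0.08,"yaw":-0.2,"grip":0},{"tx":-0.15,"ty":-0.12,"yaw":-0.3,"grip":0},{"tx":-0.2,"ty":-0.16,"yaw":-0.4,"grip":0},{"tx":-0.25,"ty":-0.2,"yaw":-0.45,"grip":0},{"tx":-0.3,"ty":-0.24,"yaw":-0.45,"grip":0},{"tx":-0.35,"ty":-0.28,"yaw":-0.45,"grip":0},{"tx":-0.4,"ty":-0.32,"yaw":-0.45,"grip":0},{"tx":-0.45,"ty":-0.36,"yaw":-0.45,"grip":0},{"tx":-0.5,"ty":-0.4,"yaw":-0.45,"grip":0}]'
python3 - <<'E'
from plan import *
to(*behind(100,.035,.2))
s=env.sense(); c=read_camera("wrist"); cv2.imwrite("pics/w1.png",c["frame"]); print(s["tcp_pos"],s["finger_gap"],c["vertical_fov"],c["cx"],c["cy"]); print(c["hand_eye"])
E
```

```text
d [-0.5264 -0.4173  0.0312] yaw -0.452 a -15.9
[0.14381374 0.50451916 0.2308015 ] 1.0007790894253012 65.70646984690485 321.1523905084551 243.06991577144498
[[-1.01267655e-04 -9.59233805e-01 -2.82613687e-01  7.22257157e-02]
 [ 9.99997593e-01 -7.16556057e-04  2.07377565e-03  9.59614414e-04]
 [-2.19174425e-03 -2.82612797e-01  9.59231569e-01 -1.43349959e-01]
 [ 0.00000000e+00  0.00000000e+00  0.00000000e+00  1.00000000e+00]]invalid input at $[0]: expected keys tx, ty, tz, yaw, grip
```

View pics/w1.png

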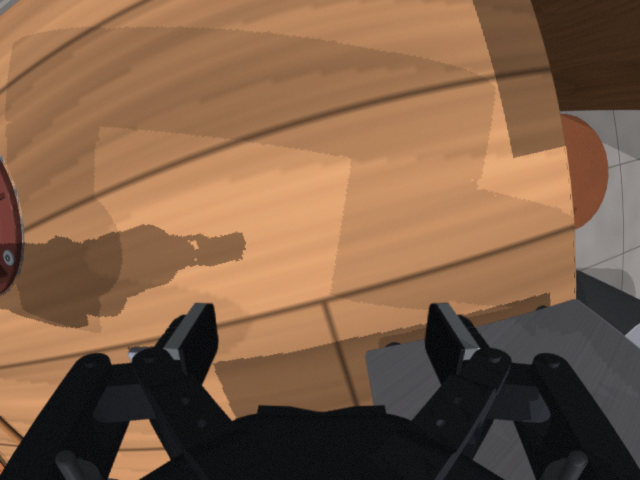

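All keys are required, so nothing moved. The wrist view (still at the start pose) shows the kiln ahead-left at (470,380), so I'll move sideways (−ty) first.

```bash
python3 -m pendant '[{"tx":0,"ty":-0.06,"tz":0,"yaw":-0.1,"grip":0},{"tx":0,"ty":-0.12,"tz":0,"yaw":-0.2,"grip":0},{"tx":-0.01,"ty":-0.18,"tz":0,"yaw":-0.3,"grip":0},{"tx":-0.06,"ty":-0.21,"tz":0,"yaw":-0.4,"grip":0},{"tx":-0.11,"ty":-0.24,"tz":0,"yaw":-0.45,"grip":0},{"tx":-0.16,"ty":-0.27,"tz":0,"yaw":-0.45,"grip":0},{"tx":-0.21,"ty":-0.3,"tz":0,"yaw":-0.45,"grip":0},{"tx":-0.26,"ty":-0.33,"tz":0,"yaw":-0.45,"grip":0},{"tx":-0.31,"ty":-0.36,"tz":0,"yaw":-0.45,"grip":0},{"tx":-0.36,"ty":-0.39,"tz":0,"yaw":-0.45,"grip":0}]'
python3 - <<'E'
from plan import *
to(*behind(100,.035,.2))
E
```

```text
time: 1.4
tcp_pos: [0.3842, 0.0292, 0.2313]
tool_rot: [0.0, -0.086, 0.996, 0.0]
wrist_force: [0.6, 1.2, 0.6]
finger_gap: 0.0
finger_force: 0.0
d [-0.1371 -0.0952  0.0314] yaw -0.003 a 9.8
```

```bash
python3 -m pendant '[{"tx":-0.03,"ty":-0.04,"tz":0.01,"yaw":0,"grip":0},{"tx":-0.06,"ty":-0.07,"tz":0.03,"yaw":0,"grip":0},{"tx":-0.1,"ty":-0.095,"tz":0.05,"yaw":0,"grip":0},{"tx":-0.137,"ty":-0.095,"tz":0.08,"yaw":0,"grip":0},{"tx":-0.137,"ty":-0.095,"tz":0.08,"yaw":0,"grip":0},{"tx":-0.137,"ty":-0.095,"tz":0.08,"yaw":0,"grip":0}]'
cat >> plan.py <<'E'
def wpts(c,uv,z):  # fisheye pixels at world height z -> world
    s,R=tool(); uv=np.atleast_2d(uv).astype(float); T=np.array(c["hand_eye"])
    q=uv-[c["cx"],c["cy"]]; r=np.linalg.norm(q,axis=1); th=r/f(c)
    ray=np.c_[q*(np.sin(th)/np.maximum(r,1e-9))[:,None],np.cos(th)]
    ray=ray@T[:3,:3].T@R.T; o=R@T[:3,3]+s["tcp_pos"]
    return o+ray*((z-o[2])/ray[:,2])[:,None]
def wcloud(c,pose):
    s,R=pose; T=np.array(c["hand_eye"]); v,u=np.mgrid[:480,:640]
    q=np.stack([u-c["cx"],v-c["cy"]],-1).astype(float); r=np.linalg.norm(q,axis=2); th=r/f(c)
    ray=np.concatenate([q*(np.tan(th)/np.maximum(r,1e-9))[...,None],np.ones((480,640,1))],2)
    return (ray*c["depth"][...,None]@T[:3,:3].T+T[:3,3])@R.T+s["tcp_pos"]
def look(name):
    pose=tool(); c=read_camera("wrist"); cv2.imwrite(f"pics/{name}.png",c["frame"])
    P=wcloud(c,pose); hsv=masks(c).astype(int); H,S,V=hsv[...,0],hsv[...,1],hsv[...,2]; Z=P[...,2]
    rr=np.hypot(P[...,0]-C[0],P[...,1]-C[1])
    k=(V<75)&(Z>.062)&(Z<.076)&(rr<.07)
    if k.sum()>5: print("dial",cv2.minEnclosingCircle(P[k][:,:2].astype(np.float32)),np.median(P[k][:,2]),k.sum())
    o=(H>3)&(H<18)&(S>190)&(V>110)&(Z>.074)&(Z<.11)&(rr<.06)&(rr>.02)
    if o.sum()>5:
        for nm,m in(("post",o),("posttop",o&(Z>.0965))):
            print(nm,np.median(P[m],0),P[m].min(0),P[m].max(0),m.sum())
        d=np.median(P[o&(Z>.0965)],0)[:2]-C; print("phi",np.degrees(np.arctan2(d[1],d[0])),np.hypot(*d))
    return P,c
E
python3 - <<'E'
from plan import *
look("w2"); to(*behind(100,.035,.08))
E
```

```text
time: 2.15
tcp_pos: [0.5337, -0.0389, 0.1513]
tool_rot: [-0.001, -0.086, 0.996, 0.0]
wrist_force: [-0.0, 1.2, 0.3]
finger_gap: -0.002
finger_force: 0.0
dial ((0.5771063566207886, -0.07277724891901016), 0.04775594174861908) 0.06959302207815951 9480
d [-0.0013 -0.0025  0.0719] yaw -0.002 a 9.9
```

View pics/w2.png

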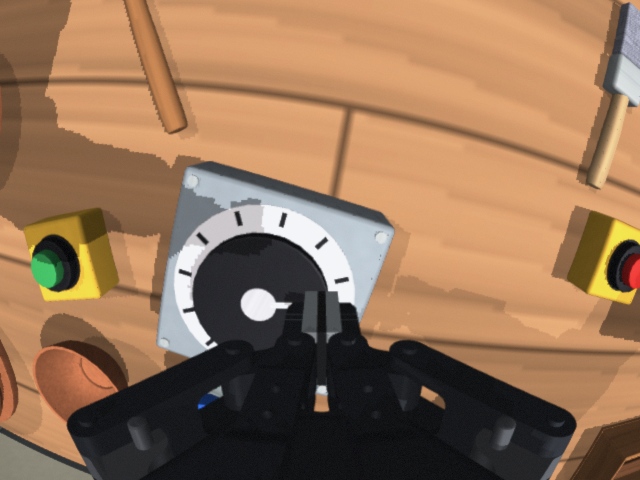

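Dial centre is at (260,305) and fits (0.577, −0.073) with radius 48 mm, which matches. The post is hidden behind the shut fingers, as it should be, so I'll track it with the scene camera from the far side.

```bash
python3 -m pendant '[{"tx":0,"ty":-0.002,"tz":0.03,"yaw":0,"grip":0},{"tx":0,"ty":-0.002,"tz":0.06,"yaw":0,"grip":0},{"tx":0,"ty":-0.002,"tz":0.071,"yaw":0,"grip":0},{"tx":0,"ty":-0.002,"tz":0.071,"yaw":0,"grip":0}]'
cat >> plan.py <<'E'
C=np.array([.577,-.0738])
def scene(name=None):
    c=read_camera("scene"); P=cloud(c); hsv=masks(c).astype(int); H,S,V=hsv[...,0],hsv[...,1],hsv[...,2]
    if name: cv2.imwrite(f"pics/{name}.png",cv2.resize(c["frame"][180:330,230:430],None,fx=4,fy=4))
    rr=np.hypot(P[...,0]-C[0],P[...,1]-C[1])
    o=(H>3)&(H<18)&(S>190)&(V>110)&(P[...,2]>.072)&(P[...,2]<.11)&(rr<.055)&(rr>.02)
    if o.sum()<3: print("no post",o.sum()); return
    m=np.median(P[o],0); d=m[:2]-C; print("post",m.round(4),o.sum(),"phi",np.degrees(np.arctan2(d[1],d[0])).round(1),"r",np.hypot(*d).round(4))
def table(rows,z=.08,C=C):
    s,R=tool(); a=np.degrees(np.arctan2(-R[1,0],-R[0,0])); w=s["wrist_force"]
    for phi,g in rows:
        p,ang=behind(phi,g,z,C); d=R.T@(np.array(p)-s["tcp_pos"]); print(phi,g,d.round(4),"yaw",round(np.radians(a-ang),3))
E
python3 - <<'E'
from plan import *
scene("s2")
table([(100,.025),(100,.02),(100,.018),(95,.018),(90,.018),(85,.018),(80,.018),(75,.018)])
E
```

```text
time: 2.7
tcp_pos: [0.5345, -0.041, 0.0809]
tool_rot: [0.0, -0.086, 0.996, -0.0]
wrist_force: [0.2, -0.3, 0.6]
finger_gap: -0.0
finger_force: 0.0
post [ 0.5727 -0.037   0.0986] 29 phi 96.7 r 0.037
100 0.025 [-0.0105  0.0005  0.0014] yaw -0.002
100 0.02 [-0.0155  0.0005  0.0015] yaw -0.002
100 0.018 [-0.0175  0.0006  0.0015] yaw -0.002
95 0.018 [-0.0211  0.002   0.0015] yaw 0.085
90 0.018 [-0.0247  0.0031  0.0015] yaw 0.172
85 0.018 [-0.0285  0.0039  0.0015] yaw 0.259
80 0.018 [-0.0323  0.0043  0.0015] yaw 0.347
75 0.018 [-0.0361  0.0045  0.0015] yaw 0.434
```

View pics/s2.png

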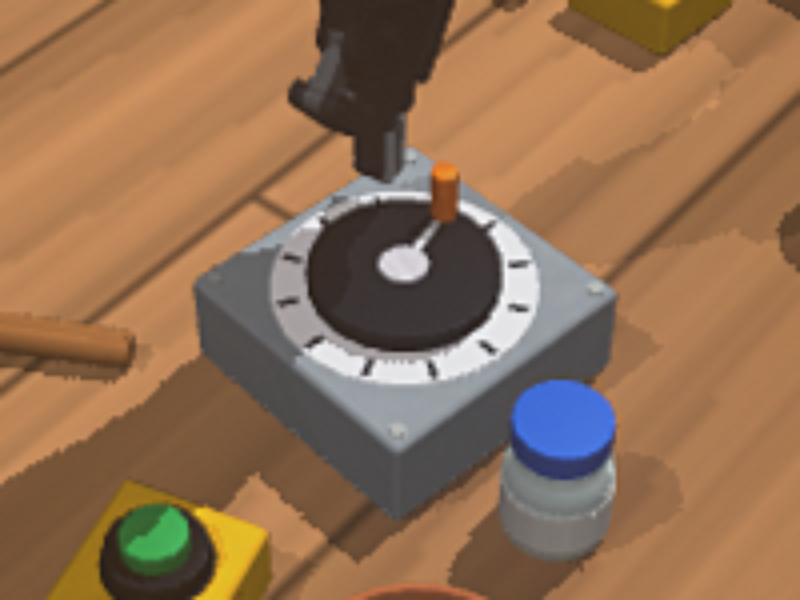

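The post at crop (445,190) is clear, with the fingertip at (385,170) behind it. I'll push gently through the first click.

```bash
python3 -m pendant '[{"tx":-0.008,"ty":0.0,"tz":0.001,"yaw":0,"grip":0},{"tx":-0.014,"ty":0.0,"tz":0.001,"yaw":0,"grip":0},{"tx":-0.0175,"ty":0.0006,"tz":0.001,"yaw":0.02,"grip":0},{"tx":-0.021,"ty":0.002,"tz":0.001,"yaw":0.085,"grip":0},{"tx":-0.0245,"ty":0.003,"tz":0.001,"yaw":0.17,"grip":0},{"tx":-0.0245,"ty":0.003,"tz":0.001,"yaw":0.17,"grip":0}]'
python3 -c "
from plan import *
scene()
table([(85,.018),(82,.018),(80,.018)])"
```

```text
time: 3.5
tcp_pos: [0.5586, -0.0337, 0.0793]
tool_rot: [-0.0, -0.001, 1.0, 0.0]
wrist_force: [-0.8, -0.6, -0.0]
finger_gap: 0.003
finger_force: 0.0
post [ 0.5794 -0.0351  0.0983] 34 phi 86.5 r 0.0388
85 0.018 [-0.004   0.0014 -0.0007] yaw 0.091
82 0.018 [-0.0062  0.002  -0.0007] yaw 0.143
80 0.018 [-0.0077  0.0024 -0.0007] yaw 0.178
```

```bash
python3 -m pendant '[{"tx":-0.002,"ty":0.0007,"tz":0,"yaw":0.045,"grip":0},{"tx":-0.004,"ty":0.0014,"tz":0,"yaw":0.09,"grip":0},{"tx":-0.006,"ty":0.002,"tz":0,"yaw":0.14,"grip":0},{"tx":-0.006,"ty":0.002,"tz":0,"yaw":0.14,"grip":0}]'
python3 -c "
from plan import *
scene()
table([(82,.018),(78,.018),(70,.018),(65,.018),(60,.018),(56,.018),(52,.018)])"
```

```text
time: 4.05
tcp_pos: [0.5645, -0.0318, 0.0793]
tool_rot: [0.0, 0.068, 0.998, 0.0]
wrist_force: [0.7, 1.2, 0.7]
finger_gap: -0.0
finger_force: 0.0
post [ 0.5851 -0.0367  0.0983] 32 phi 77.7 r 0.038
82 0.018 [-0.0002  0.0002 -0.0007] yaw 0.004
78 0.018 [-0.0031  0.0014 -0.0007] yaw 0.074
70 0.018 [-0.009   0.0031 -0.0007] yaw 0.213
65 0.018 [-0.0127  0.0037 -0.0007] yaw 0.301
60 0.018 [-0.0166  0.004  -0.0007] yaw 0.388
56 0.018 [-0.0196  0.004  -0.0007] yaw 0.458
52 0.018 [-0.0227  0.0038 -0.0007] yaw 0.527
```

```bash
python3 -m pendant '[{"tx":-0.0015,"ty":0.0007,"tz":0,"yaw":0.04,"grip":0},{"tx":-0.003,"ty":0.0014,"tz":0,"yaw":0.07,"grip":0},{"tx":-0.003,"ty":0.0014,"tz":0,"yaw":0.07,"grip":0},{"tx":-0.003,"ty":0.0014,"tz":0,"yaw":0.07,"grip":0}]'
python3 -c "
from plan import *
scene()
table([(82,.018),(78,.018),(70,.018),(65,.018),(60,.018),(56,.018),(52,.018)])"
```

```text
time: 4.6
tcp_pos: [0.5662, -0.0309, 0.0791]
tool_rot: [-0.001, 0.103, 0.995, -0.0]
wrist_force: [-5.5, -0.2, 3.8]
finger_gap: 0.001
finger_force: 2.5
post [ 0.5849 -0.0353  0.0982] 26 phi 78.3 r 0.0393
82 0.018 [ 0.0012 -0.0011 -0.0009] yaw -0.067
78 0.018 [-0.0015  0.0002 -0.0009] yaw 0.003
70 0.018 [-0.0073  0.0023 -0.001 ] yaw 0.142
65 0.018 [-0.011   0.0032 -0.001 ] yaw 0.23
60 0.018 [-0.0148  0.0038 -0.001 ] yaw 0.317
56 0.018 [-0.0178  0.004  -0.001 ] yaw 0.387
52 0.018 [-0.0209  0.004  -0.001 ] yaw 0.457
```

Unexpected 5.5 N and the post hasn't advanced. Looking before going on.

```bash
python3 -c "
from plan import *
scene('s3'); pose=tool(); c=read_camera('wrist'); a=cv2.resize(c['frame'][200:420,180:480],(800,587)); cv2.imwrite('pics/w3.png',a)
print(pose[0]['wrist_force'],pose[0]['finger_force'])"
```

```text
post [ 0.5862 -0.0355  0.0997] 27 phi 76.4 r 0.0394
[-5.50131296 -0.29736962  3.38905392] 2.4750201031565666
```

View pics/s3.png

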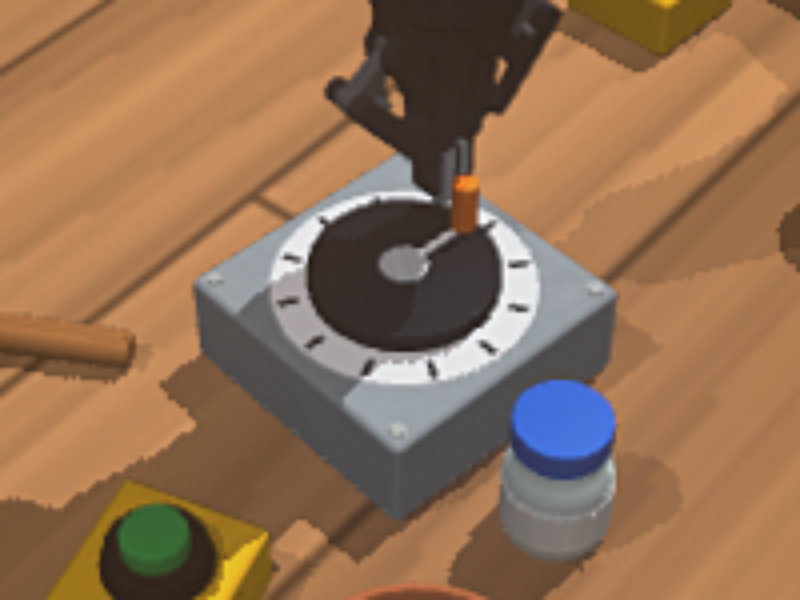

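View pics/w3.png

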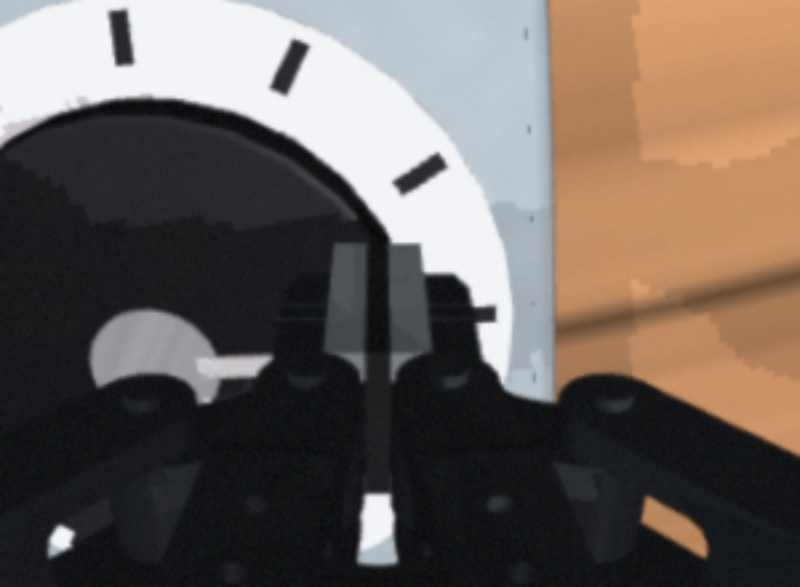

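```bash
python3 -c "
from plan import *
c=read_camera('wrist')
X=wpts(c,[[237.4,333],[268.1,337.5]],.069); M=wpts(c,[[225.4,214.2],[288.4,225.1],[337.5,265.2],[364,317]],.056)
print(X); d=X[1]-C.tolist().__add__([.069]); print('line',np.degrees(np.arctan2(d[1],d[0])))
for m in M: e=m[:2]-C; print('mark',np.degrees(np.arctan2(e[1],e[0])).round(1),np.hypot(*e).round(4))
"
python3 - <<'E'
from h import *
c=dict(np.load("top.npz"))
P=cloud(c)
# initial marks from first scene/top
C=np.array([.577,-.0738])
for n in("top","scene"):
    c=dict(np.load(f"{n}.npz")); P=cloud(c); r=np.hypot(P[...,0]-C[0],P[...,1]-C[1]); g=c["frame"].max(2).astype(int)
    m=(r<.034)&(r>.016)&(g>110)&(P[...,2]<.073)&(P[...,2]>.064)
    d=np.median(P[m],0)[:2]-C; print(n,"init line",m.sum(),np.degrees(np.arctan2(d[1],d[0])),np.hypot(*d))
E
```

```text
[[ 0.57596518 -0.07287756  0.069     ]
 [ 0.58101532 -0.05868009  0.069     ]]
line 75.1275137482104
mark 171.9 0.0568
mark 141.3 0.0574
mark 111.0 0.0582
mark 81.5 0.0629
top init line 11 100.74903580279188 0.023917304350805014
scene init line 13 95.91065696257184 0.02466610895132231
```

The white line now points to about 70° (it started at about 100°), so click 1 is done. The force looks like the wider finger body touching the post top. I'll back off, raise the tip 9 mm, and re-check.

```bash
python3 -m pendant '[{"tx":0.004,"ty":0,"tz":0,"yaw":0,"grip":0},{"tx":0.008,"ty":0,"tz":-0.004,"yaw":0,"grip":0},{"tx":0.008,"ty":0,"tz":-0.009,"yaw":0,"grip":0},{"tx":0.008,"ty":0,"tz":-0.009,"yaw":0,"grip":0}]'
cat >> plan.py <<'E'
def line():
    pose=tool(); c=read_camera("wrist"); P=wcloud(c,pose); g=c["frame"].min(2).astype(int)
    b=(P[...,2]>.064)&(P[...,2]<.073); r=np.hypot(P[...,0]-C[0],P[...,1]-C[1])
    hub=b&(r<.014)&(g>90); h=np.median(P[hub],0)[:2]; r=np.hypot(P[...,0]-h[0],P[...,1]-h[1])
    m=b&(r>.013)&(r<.036)&(g>80); 
    if m.sum()<4: print("hub",h,"no line",m.sum()); return
    d=np.median(P[m],0)[:2]-h; print("hub",h.round(4),"line",np.degrees(np.arctan2(d[1],d[0])).round(1),m.sum(),"r",np.hypot(*d).round(4))
def zoom(c,P): pass
E
python3 -c "
from plan import *
scene(); line()
table([(70,.03),(70,.025),(70,.02),(65,.018),(60,.018),(56,.018),(52,.018)],z=.089)"
```

```text
time: 5.3
tcp_pos: [0.5604, -0.0293, 0.089]
tool_rot: [0.001, 0.104, 0.995, -0.0]
wrist_force: [0.1, -0.4, 0.7]
finger_gap: -0.002
finger_force: 0.0
post [ 0.585  -0.0372  0.0981] 28 phi 77.7 r 0.0375
hub [ 0.5745 -0.0704] line 71.9 111 r 0.0136
70 0.03 [-0.0017  0.0037 -0.0005] yaw 0.141
70 0.025 [-0.0067  0.003  -0.0005] yaw 0.141
70 0.02 [-0.0116  0.0023 -0.0005] yaw 0.141
65 0.018 [-0.0173  0.0029 -0.0005] yaw 0.229
60 0.018 [-0.0211  0.0035 -0.0005] yaw 0.316
56 0.018 [-0.0242  0.0037 -0.0005] yaw 0.386
52 0.018 [-0.0272  0.0037 -0.0005] yaw 0.455
```

```bash
cat >> plan.py <<'E'
def fit(c,verbose=True):
    """post angle from scene picture: orange blob against projected cylinder axis"""
    hsv=cv2.cvtColor(c["frame"],cv2.COLOR_BGR2HSV).astype(int); P=cloud(c)
    o=((hsv[...,0]<20)&(hsv[...,1]>170)&(hsv[...,2]>90)&(np.hypot(P[...,0]-C[0],P[...,1]-C[1])<.075)&(P[...,2]>.07))
    n,l,st,ce=cv2.connectedComponentsWithStats(o.astype(np.uint8)); i=1+np.argmax(st[1:,4]); m=ce[i]
    R=np.array(c["R"]);t=np.array(c["t"]); best=[]
    for ph in np.arange(-40,120,.5):
        p=np.radians(ph); X=np.array([[C[0]+.04*np.cos(p),C[1]+.04*np.sin(p),z] for z in(.072,.084,.099)])@R.T+t
        uv=X[:,:2]/X[:,2:]*f(c)+[c["cx"],c["cy"]]; best.append((np.hypot(*(uv[1]-m)),ph,uv))
    b=min(best,key=lambda a:a[0]); print("post px",m.round(1),"box",st[i],"phi",b[1],"err px",b[0].round(2))
    return b[1]
E
python3 -c "
from plan import *
fit(dict(np.load('scene.npz'))); fit(read_camera('scene')); fit(dict(np.load('top.npz')));fit(read_camera('top'))"
```

```text
post px [340.6 227.4] box [338 221   7  14  82] phi 98.5 err px 0.29
post px [345.6 229.7] box [343 223   7  15  79] phi 82.0 err px 0.67
post px [299.2 244.8] box [298 242   4   7  20] phi 99.0 err px 0.57Traceback (most recent call last):
  File "<string>", line 3, in <module>
    fit(dict(np.load('scene.npz'))); fit(read_camera('scene')); fit(dict(np.load('top.npz')));fit(read_camera('top'))
                                                                                              ~~~^^^^^^^^^^^^^^^^^^^^
  File "plan.py", line 62, in fit
    n,l,st,ce=cv2.connectedComponentsWithStats(o.astype(np.uint8)); i=1+np.argmax(st[1:,4]); m=ce[i]
                                                                        ~~~~~~~~~^^^^^^^^^^
    return _wrapfunc(a, 'argmax', axis=axis, out=out, **kwds)
    return bound(*args, **kwds)
ValueError: attempt to get argmax of an empty sequence
```

```bash
cat >> plan.py <<'E'
def spts(c,uv,z):
    R=np.array(c["R"]);t=np.array(c["t"]); uv=np.atleast_2d(uv).astype(float)
    ray=np.c_[(uv-[c["cx"],c["cy"]])/f(c),np.ones(len(uv))]@R; o=-R.T@t
    return o+ray*((z-o[2])/ray[:,2])[:,None]
def ang(X,C=C): d=X[:,:2]-C; return np.c_[np.degrees(np.arctan2(d[:,1],d[:,0])).round(1),np.hypot(*d.T).round(4)]
E
python3 -c "
from plan import *
c=read_camera('scene'); k=lambda L:np.array(L)/4+[230,180]
print('marks',ang(spts(c,k([(490,225),(518,264),(519,307),(487,347),(433,370),(368,368),(315,343),(288,301),(292,258)]),.056)).tolist())
print('hub',spts(c,k([(403,264)]),.069))
print('posttop s2,s3',ang(spts(c,k([(446,170),(467,184)]),.099)).tolist()); print('line s2,s3',ang(spts(c,k([(438,224),(455,238)]),.069)).tolist())
a=cv2.resize(c['frame'][210:290,290:370],None,fx=7,fy=7,interpolation=cv2.INTER_CUBIC)
w=read_camera('wrist')['frame'][190:400,170:400]; b=cv2.resize(w,(int(560*230/210)-380+0,560)) if 0 else None
cv2.imwrite('pics/s4.png',a)"
```

```text
marks [[80.2, 0.0597], [50.5, 0.0592], [22.1, 0.0601], [-7.6, 0.0602], [-35.9, 0.0606], [-65.2, 0.0595], [-94.6, 0.0582], [-125.8, 0.0563], [-156.3, 0.0558]]
hub [[ 0.5791393  -0.07431312  0.069     ]]
posttop s2,s3 [[95.5, 0.0397], [75.0, 0.0394]]
line s2,s3 [[93.9, 0.0321], [70.7, 0.0314]]
```

View pics/s4.png

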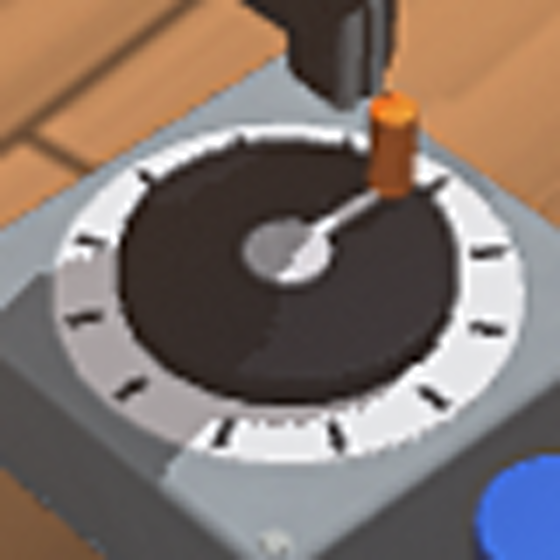

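Estimates of how far the post has moved disagree (17–29°). I'll raise the tool and step aside to see the post, line and marks together with the wrist camera.

```bash
python3 -m pendant '[{"tx":0.02,"ty":0.02,"tz":-0.02,"yaw":0,"grip":0},{"tx":0.02,"ty":0.05,"tz":-0.04,"yaw":0,"grip":0},{"tx":0.02,"ty":0.07,"tz":-0.05,"yaw":0,"grip":0},{"tx":0.02,"ty":0.07,"tz":-0.05,"yaw":0,"grip":0},{"tx":0.02,"ty":0.07,"tz":-0.05,"yaw":0,"grip":0}]'
python3 -c "
from plan import *
fit(read_camera('scene'))
P,c=look('w4'); np.savez('w4.npz',P=P,**c)
a=cv2.resize(c['frame'][230:450,100:400],(800,587),interpolation=cv2.INTER_CUBIC); cv2.imwrite('pics/w4.png',a)"
```

```text
time: 6.22
tcp_pos: [0.5543, 0.043, 0.1375]
tool_rot: [-0.001, 0.104, 0.995, -0.0]
wrist_force: [0.7, -0.2, -0.3]
finger_gap: 0.006
finger_force: 0.0
post px [345.5 230. ] box [343 223   7  15  79] phi 81.5 err px 0.34
dial ((0.5773944854736328, -0.07275106757879257), 0.04840768128633499) 0.06931529409101685 8945
post [ 0.58050212 -0.02945624  0.09602171] [ 0.57606387 -0.03947305  0.07401686] [ 0.58807541 -0.02607553  0.10095256] 514
posttop [ 0.58114194 -0.03349997  0.0992433 ] [ 0.57616647 -0.03947305  0.09651861] [ 0.58807541 -0.02646208  0.10095256] 252
phi 84.13188184365873 0.040512320578192915
```

View pics/w4.png

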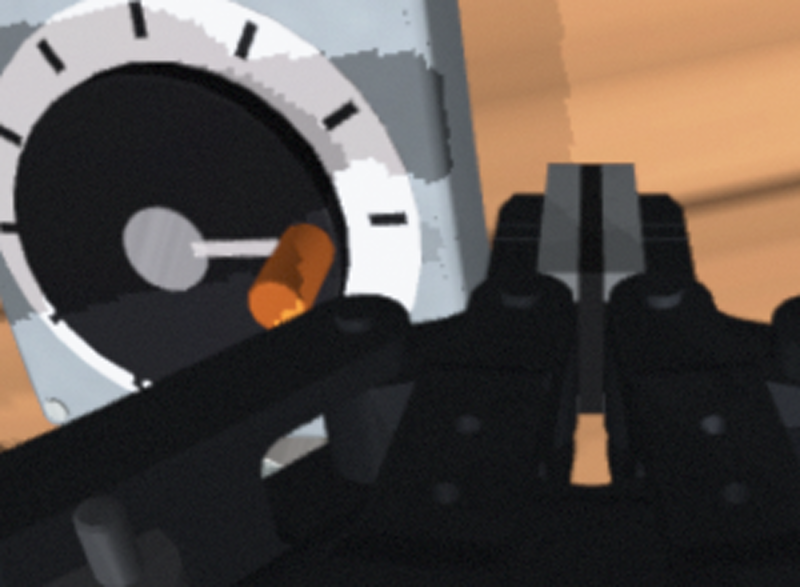

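The wrist view puts the post at φ≈84° with no finger contact (hub at (165,250), post base at (315,245)). That is about 15° on from the start, so it is balanced near half-way. I'll go back in with the tip higher, a little outboard, and press gently.

```bash
python3 -c "
from plan import *
import plan
for ph,g in((84,.03),(84,.022),(80,.018),(76,.018),(72,.018),(68,.018)):
    p,a=behind(ph,g,.085,np.array([.577,-.0735]),.045); print(ph,g,np.round(p,4)); to(p,a)"
```

```text
84 0.03 [ 0.5519 -0.0256  0.085 ]
d [-0.012  -0.0673  0.0525] yaw -0.104 a -11.9
84 0.022 [ 0.5598 -0.0264  0.085 ]
d [-0.02   -0.0665  0.0525] yaw -0.104 a -11.9
80 0.018 [ 0.5671 -0.0261  0.085 ]
d [-0.027  -0.0646  0.0525] yaw -0.034 a -11.9
76 0.018 [ 0.5704 -0.0255  0.085 ]
d [-0.0301 -0.0633  0.0525] yaw 0.036 a -11.9
72 0.018 [ 0.5738 -0.0251  0.085 ]
d [-0.0334 -0.0623  0.0525] yaw 0.106 a -11.9
68 0.018 [ 0.5772 -0.025   0.085 ]
d [-0.0366 -0.0615  0.0525] yaw 0.175 a -11.9
```

```bash
python3 -m pendant '[{"tx":0.0,"ty":-0.03,"tz":0.0,"yaw":0,"grip":0},{"tx":0.0,"ty":-0.067,"tz":0.01,"yaw":0,"grip":0},{"tx":0.0,"ty":-0.067,"tz":0.035,"yaw":0,"grip":0},{"tx":-0.005,"ty":-0.067,"tz":0.0525,"yaw":0,"grip":0},{"tx":-0.012,"ty":-0.067,"tz":0.0525,"yaw":0,"grip":0},{"tx":-0.018,"ty":-0.0665,"tz":0.0525,"yaw":0,"grip":0},{"tx":-0.022,"ty":-0.066,"tz":0.0525,"yaw":0,"grip":0},{"tx":-0.025,"ty":-0.065,"tz":0.0525,"yaw":0,"grip":0},{"tx":-0.025,"ty":-0.065,"tz":0.0525,"yaw":0,"grip":0}]'
python3 -c "
from plan import *
fit(read_camera('scene'))
for ph,g in((80,.018),(76,.018),(72,.018),(68,.018)): to(*behind(ph,g,.085,np.array([.577,-.0735]),.045))"
```

```text
time: 7.45
tcp_pos: [0.566, -0.0252, 0.0861]
tool_rot: [0.0, 0.104, 0.995, -0.0]
wrist_force: [0.1, -0.1, 0.1]
finger_gap: -0.003
finger_force: 0.0
post px [345.6 229.8] box [343 223   7  15  78] phi 81.5 err px 0.54
d [-0.0015 -0.0005  0.001 ] yaw -0.033 a -11.9
d [-0.0047  0.0007  0.001 ] yaw 0.037 a -11.9
d [-0.0079  0.0017  0.001 ] yaw 0.107 a -11.9
d [-0.0112  0.0025  0.001 ] yaw 0.176 a -11.9
```

```bash
python3 -m pendant '[{"tx":-0.0015,"ty":0,"tz":0,"yaw":0,"grip":0},{"tx":-0.003,"ty":0.0,"tz":0,"yaw":0,"grip":0},{"tx":-0.003,"ty":0.0,"tz":0,"yaw":0,"grip":0}]'
python3 -c "
from plan import *
fit(read_camera('scene'))"
```

```text
time: 7.88
tcp_pos: [0.5673, -0.0256, 0.0856]
tool_rot: [-0.001, 0.104, 0.995, 0.0]
wrist_force: [-5.5, 1.3, 3.3]
finger_gap: 0.002
finger_force: 2.8
post px [345.7 230.1] box [343 223   7  15  80] phi 81.0 err px 0.38
```

```bash
python3 -m pendant '[{"tx":-0.0007,"ty":0,"tz":0,"yaw":0,"grip":0},{"tx":-0.0015,"ty":0.0,"tz":0,"yaw":0,"grip":0},{"tx":-0.0015,"ty":0.0,"tz":0,"yaw":0,"grip":0}]'
python3 -c "
from plan import *
fit(read_camera('scene'))"
```

```text
time: 8.3
tcp_pos: [0.5684, -0.0256, 0.0856]
tool_rot: [-0.002, 0.104, 0.995, 0.0]
wrist_force: [-6.4, 2.9, 4.6]
finger_gap: -0.001
finger_force: 3.4
post px [346.  230.6] box [343 224   7  14  75] phi 79.0 err px 0.22
```

```bash
python3 -m pendant '[{"tx":-0.001,"ty":0,"tz":0,"yaw":0.03,"grip":0},{"tx":-0.002,"ty":0.0,"tz":0,"yaw":0.05,"grip":0},{"tx":-0.002,"ty":0.0,"tz":0,"yaw":0.05,"grip":0}]'
python3 -c "
from plan import *
fit(read_camera('scene'))"
```

```text
time: 8.72
tcp_pos: [0.5705, -0.0256, 0.0855]
tool_rot: [-0.001, 0.128, 0.992, 0.001]
wrist_force: [-5.3, 4.9, 4.1]
finger_gap: -0.003
finger_force: 3.1
post px [346.6 231. ] box [344 224   7  15  82] phi 76.5 err px 0.29
```

```bash
python3 -m pendant '[{"tx":-0.0015,"ty":0,"tz":0,"yaw":0.03,"grip":0},{"tx":-0.003,"ty":0.0,"tz":0,"yaw":0.06,"grip":0},{"tx":-0.003,"ty":0.0,"tz":0,"yaw":0.06,"grip":0}]'
python3 -c "
from plan import *
fit(read_camera('scene'))
for ph,g in((72,.018),(68,.018),(66,.018)): to(*behind(ph,g,.085,np.array([.577,-.0735]),.045))"
```

```text
time: 9.15
tcp_pos: [0.5736, -0.0263, 0.0853]
tool_rot: [-0.001, 0.158, 0.987, 0.001]
wrist_force: [-4.0, 4.3, 0.7]
finger_gap: 0.0
finger_force: 2.4
post px [347.6 232. ] box [345 225   7  15  85] phi 72.0 err px 0.3
d [0.0002 0.0012 0.0003] yaw -0.003 a -18.2
d [-0.003   0.0023  0.0003] yaw 0.067 a -18.2
d [-0.0046  0.0028  0.0003] yaw 0.102 a -18.2
```

```bash
python3 -m pendant '[{"tx":-0.002,"ty":0.001,"tz":0,"yaw":0.04,"grip":0},{"tx":-0.004,"ty":0.002,"tz":0,"yaw":0.08,"grip":0},{"tx":-0.004,"ty":0.002,"tz":0,"yaw":0.08,"grip":0}]'
python3 -c "
from plan import *
fit(read_camera('scene'))
for ph,g in((68,.018),(66,.018),(64,.018)): to(*behind(ph,g,.085,np.array([.577,-.0735]),.045))"
```

```text
time: 9.57
tcp_pos: [0.5787, -0.0264, 0.0854]
tool_rot: [-0.001, 0.197, 0.98, 0.0]
wrist_force: [-2.0, 2.6, -2.0]
finger_gap: 0.003
finger_force: 1.5
post px [348.6 233.2] box [346 226   7  15  84] phi 66.5 err px 0.23
d [0.002  0.0007 0.0004] yaw -0.013 a -22.7
d [0.0004 0.0013 0.0004] yaw 0.022 a -22.7
d [-0.0012  0.0019  0.0004] yaw 0.057 a -22.7
```

```bash
python3 -m pendant '[{"tx":-0.0015,"ty":0.001,"tz":0,"yaw":0.04,"grip":0},{"tx":-0.003,"ty":0.002,"tz":0,"yaw":0.08,"grip":0},{"tx":-0.003,"ty":0.002,"tz":0,"yaw":0.08,"grip":0}]'
python3 -c "
from plan import *
fit(read_camera('scene'))
for ph,g in((68,.018),(66,.018),(64,.018)): to(*behind(ph,g,.085,np.array([.577,-.0735]),.045))"
```

```text
time: 10.0
tcp_pos: [0.5831, -0.0264, 0.0859]
tool_rot: [0.0, 0.236, 0.972, -0.0]
wrist_force: [-0.6, -0.1, -1.4]
finger_gap: 0.003
finger_force: 0.4
post px [349.6 234.4] box [347 228   7  14  84] phi 61.0 err px 0.4
d [ 0.0058 -0.0016  0.0009] yaw -0.093 a -27.3
d [ 0.0043 -0.0008  0.0009] yaw -0.058 a -27.3
d [ 0.0028 -0.0001  0.0009] yaw -0.023 a -27.3
```

```bash
python3 -m pendant '[{"tx":-0.001,"ty":0.001,"tz":0,"yaw":0.03,"grip":0},{"tx":-0.002,"ty":0.001,"tz":0,"yaw":0.05,"grip":0},{"tx":-0.002,"ty":0.001,"tz":0,"yaw":0.05,"grip":0}]'
python3 -c "
from plan import *
fit(read_camera('scene'));C[:]=.577,-.0735
for ph,g in((60,.025),(55,.018),(45,.018)): to(*behind(ph,g,.085,np.array([.577,-.0735]),.045))"
```

```text
time: 10.42
tcp_pos: [0.5855, -0.0262, 0.0859]
tool_rot: [0.0, 0.261, 0.965, 0.0]
wrist_force: [-0.5, -0.3, 0.2]
finger_gap: -0.001
finger_force: 0.1
post px [349.8 235.2] box [347 228   7  15  81] phi 58.0 err px 0.13
d [ 0.0087 -0.0002  0.0009] yaw -0.004 a -30.2
d [-0.0023  0.0012  0.0009] yaw 0.083 a -30.2
d [-0.0105  0.003   0.0009] yaw 0.258 a -30.2
```

```bash
python3 -m pendant '[{"tx":0.004,"ty":0,"tz":0,"yaw":0,"grip":0},{"tx":0.008,"ty":0,"tz":0,"yaw":0,"grip":0},{"tx":0.008,"ty":0,"tz":0,"yaw":0,"grip":0}]'
python3 -c "
from plan import *
for i in range(3): fit(read_camera('scene'))
C[:]=.5774,-.0728;look('w5')"
```

```text
time: 10.85
tcp_pos: [0.5779, -0.0219, 0.0859]
tool_rot: [-0.0, 0.261, 0.965, -0.0]
wrist_force: [0.2, -0.1, -0.5]
finger_gap: 0.003
finger_force: 0.0
post px [349.9 234.7] box [347 228   7  15  74] phi 59.5 err px 0.42
post px [349.9 235.1] box [347 228   7  15  81] phi 58.0 err px 0.23
post px [349.9 235.1] box [347 228   7  15  80] phi 58.0 err px 0.25
dial ((0.5771291255950928, -0.07271182537078857), 0.04795784130692482) 0.06948234473945485 12452
```

```bash
python3 -c "
from plan import *
c=dict(np.load('scene.npz'))
X=spts(c,[(340.6,227.4),(345.6,229.8),(349.9,235.1)],.084)[:,:2]; print(X.round(4)); print(np.linalg.norm(np.diff(X,axis=0),axis=1))
for CC in ([.577,-.0735],[.579,-.0743],[.575,-.072]): print(CC, ang(np.c_[X,[0,0,0]],np.array(CC)).tolist())
"
```

```text
[[ 0.5707 -0.0336]
 [ 0.5826 -0.0328]
 [ 0.5982 -0.0392]]
[0.01187087 0.01693651]
[0.577, -0.0735] [[98.9, 0.0404], [82.2, 0.0411], [58.2, 0.0403]]
[0.579, -0.0743] [[101.5, 0.0415], [85.1, 0.0417], [61.3, 0.04]]
[0.575, -0.072] [[96.3, 0.0386], [79.1, 0.04], [54.7, 0.0402]]
```

```bash
python3 -c "
from plan import *
D=np.load('w4.npz');P=D['P']
k=lambda x,y:P[int(round(230+y*.3748)),int(round(100+x*.375))]
h=k(165,250); print('hub',h)
for nm,x,y in(('line',215,249),('line',255,247),('line',280,246),('ptop',276,303),('m',388,219),('m',341,116),('m',246,39),('m',139,20),('m',50,55)):
    q=k(x,y); print(nm,q.round(4),ang(q[None],h[:2]),ang(q[None],np.array([.5774,-.0728])))
# fit ring circle: white pixels at z~.055
c=D['frame'];z=P[...,2];r=np.hypot(P[...,0]-.5774,P[...,1]+.0728)
m=(z>.05)&(z<.062)&(c.min(2)>150)&(r<.08); print(np.percentile(r[m],[1,99]),np.median(z[m]))
"
python3 -m pendant '[{"tx":0.02,"ty":0.02,"tz":-0.02,"yaw":0,"grip":0},{"tx":0.02,"ty":0.05,"tz":-0.04,"yaw":0,"grip":0},{"tx":0.02,"ty":0.075,"tz":-0.05,"yaw":0,"grip":0},{"tx":0.02,"ty":0.075,"tz":-0.05,"yaw":0,"grip":0},{"tx":0.02,"ty":0.075,"tz":-0.05,"yaw":0,"grip":0}]'
python3 -c "
from plan import *
C[:]=.5774,-.0728
fit(read_camera('scene'))
P,c=look('w5'); np.savez('w5.npz',P=P,**c)
a=cv2.resize(c['frame'][200:450,100:420],(800,600),interpolation=cv2.INTER_CUBIC); cv2.imwrite('pics/w5.png',a)"
```

```text
hub [ 0.57847256 -0.07273701  0.07030273]
line [ 0.5797 -0.0577  0.0707] [[8.54e+01 1.50e-02]] [[8.14e+01 1.52e-02]]
line [ 0.5817 -0.0472  0.0699] [[8.27e+01 2.57e-02]] [[8.04e+01 2.59e-02]]
line [ 0.5762 -0.0347  0.0823] [[9.34e+01 3.81e-02]] [[9.18e+01 3.81e-02]]
ptop [ 0.582  -0.032   0.1003] [[8.51e+01 4.09e-02]] [[8.36e+01 4.11e-02]]
m [ 0.5856 -0.0148  0.0569] [[8.30e+01 5.84e-02]] [[8.20e+01 5.86e-02]]
m [ 0.5552 -0.0183  0.0582] [[1.131e+02 5.920e-02]] [[1.121e+02 5.880e-02]]
m [ 0.5321 -0.0378  0.0563] [[1.43e+02 5.80e-02]] [[1.423e+02 5.720e-02]]
m [ 0.5208 -0.0656  0.0553] [[1.729e+02 5.810e-02]] [[1.727e+02 5.700e-02]]
m [ 0.5245 -0.0945  0.057 ] [[-1.58e+02  5.82e-02]] [[-1.577e+02  5.720e-02]]
[0.0471116  0.07943324] 0.05592244466288758
time: 11.68
tcp_pos: [0.5982, 0.0524, 0.1353]
tool_rot: [-0.0, 0.261, 0.965, -0.0]
wrist_force: [0.6, 0.2, 0.1]
finger_gap: -0.002
finger_force: 0.0
post px [349.8 235.1] box [347 228   7  15  79] phi 58.5 err px 0.36
dial ((0.5774087309837341, -0.07241664826869965), 0.04823335260152817) 0.0692859227761706 9169
post [ 0.5976949  -0.03795525  0.09924893] [ 0.59114007 -0.0450303   0.09716933] [ 0.60376273 -0.03176941  0.1010196 ] 293
posttop [ 0.5976949  -0.03795525  0.09924893] [ 0.59114007 -0.0450303   0.09716933] [ 0.60376273 -0.03176941  0.1010196 ] 293
phi 59.78186963843088 0.0403241825145278
```

View pics/w5.png

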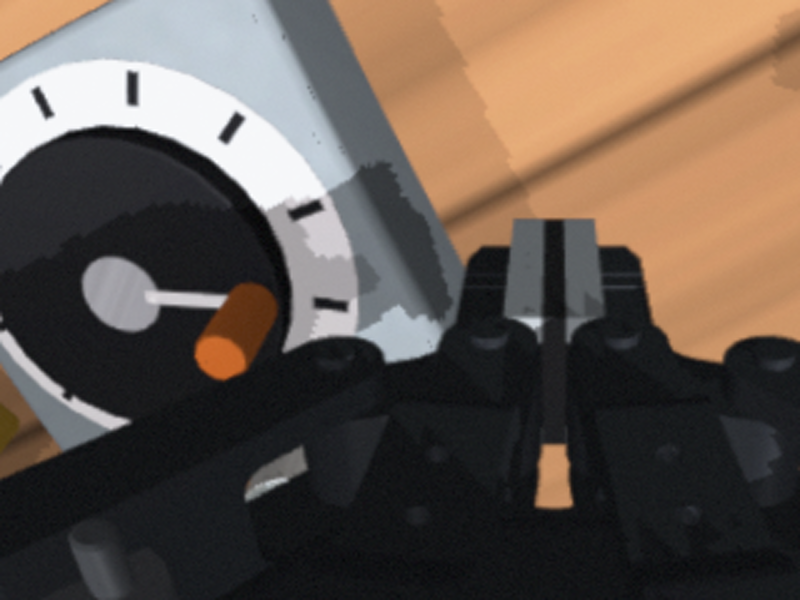

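Now the post is free at φ≈60° (post top at crop (220,358), wrist cloud r=40 mm). It started at ~99°, so it has moved ~39°. The dial holds partway by friction rather than snapping, so I'll go by measured displacement: 120° from the start means φ≈−20°.

```bash
python3 -c "
from plan import *
C[:]=.577,-.073
s,R=tool(); a=np.degrees(np.arctan2(-R[1,0],-R[0,0]))
for ph,g in((60,.032),(60,.022),(56,.018),(52,.018),(48,.018),(44,.018),(40,.018),(36,.018),(32,.018)):
    p,an=behind(ph,g,.085,C,.045); print(ph,(R.T@(np.array(p)-s['tcp_pos'])).round(4),round(np.radians(a-an),3))"
```

```text
60 [-0.0127 -0.0737  0.0503] -0.005
60 [-0.0227 -0.0737  0.0503] -0.005
56 [-0.0299 -0.0725  0.0503] 0.065
52 [-0.0331 -0.0716  0.0503] 0.135
48 [-0.0365 -0.0709  0.0503] 0.205
44 [-0.0398 -0.0704  0.0503] 0.274
40 [-0.0432 -0.0701  0.0502] 0.344
36 [-0.0466 -0.0701  0.0502] 0.414
32 [-0.0499 -0.0704  0.0502] 0.484
```

```bash
python3 -m pendant '[{"tx":0.0,"ty":-0.04,"tz":0,"yaw":0,"grip":0},{"tx":0,"ty":-0.0737,"tz":0.01,"yaw":0,"grip":0},{"tx":0,"ty":-0.0737,"tz":0.035,"yaw":0,"grip":0},{"tx":-0.005,"ty":-0.0737,"tz":0.0503,"yaw":0,"grip":0},{"tx":-0.0127,"ty":-0.0737,"tz":0.0503,"yaw":0,"grip":0},{"tx":-0.021,"ty":-0.0737,"tz":0.0503,"yaw":0,"grip":0},{"tx":-0.0255,"ty":-0.073,"tz":0.0503,"yaw":0.03,"grip":0},{"tx":-0.03,"ty":-0.0725,"tz":0.0503,"yaw":0.065,"grip":0},{"tx":-0.033,"ty":-0.0716,"tz":0.0503,"yaw":0.135,"grip":0},{"tx":-0.033,"ty":-0.0716,"tz":0.0503,"yaw":0.135,"grip":0}]'
cat > st.py <<'E'
import sys
from plan import *
C[:]=.577,-.073
phs=list(map(float,sys.argv[1:])); ph=fit(read_camera("scene"))
s,R=tool(); a=np.degrees(np.arctan2(-R[1,0],-R[0,0]))
t=np.array([np.sin(np.radians(ph)),-np.cos(np.radians(ph))]); e=np.array([t[1]*-1,t[0]])
print("F tang",np.dot(s["wrist_force"][:2],t).round(1),"gap",np.dot(C+.04*e-s["tcp_pos"][:2],t).round(4))
for p in phs:
    q,an=behind(p,.018,.085,C,.045); print(p,(R.T@(np.array(q)-s["tcp_pos"])).round(4),round(np.radians(a-an),3))
E
python3 st.py 50 48 46 44 42 40 38 36
```

```text
time: 13.02
tcp_pos: [0.5915, -0.0257, 0.0857]
tool_rot: [0.0, 0.326, 0.946, 0.0]
wrist_force: [-0.5, 0.1, -0.5]
finger_gap: 0.004
finger_force: 0.0
post px [350.6 236.6] box [348 230   7  15  83] phi 51.5 err px 0.02
F tang 0.2 gap 0.0183
50.0 [-0.0015 -0.0005  0.0006] 0.036
48.0 [-0.0031  0.      0.0006] 0.071
46.0 [-0.0047  0.0005  0.0007] 0.106
44.0 [-0.0063  0.001   0.0007] 0.141
42.0 [-0.008   0.0013  0.0007] 0.176
40.0 [-0.0096  0.0016  0.0007] 0.211
38.0 [-0.0113  0.0019  0.0007] 0.246
36.0 [-0.013   0.0021  0.0007] 0.28
```

```bash
python3 -m pendant '[{"tx":-0.003,"ty":0,"tz":0,"yaw":0.07,"grip":0},{"tx":-0.0047,"ty":0.0005,"tz":0,"yaw":0.1,"grip":0},{"tx":-0.0063,"ty":0.001,"tz":0,"yaw":0.14,"grip":0},{"tx":-0.0063,"ty":0.001,"tz":0,"yaw":0.14,"grip":0}]'
python3 st.py  40 38 36 34 32 30 28
```

```text
time: 13.58
tcp_pos: [0.5957, -0.0276, 0.0855]
tool_rot: [-0.001, 0.39, 0.921, 0.001]
wrist_force: [-3.6, 5.1, 3.1]
finger_gap: 0.002
finger_force: 2.9
post px [350.9 237.5] box [348 231   7  14  79] phi 48.0 err px 0.03
F tang -5.8 gap 0.0165
40.0 [-0.0049  0.0012  0.0005] 0.072
38.0 [-0.0065  0.0016  0.0005] 0.106
36.0 [-0.0081  0.0021  0.0005] 0.141
34.0 [-0.0098  0.0024  0.0005] 0.176
32.0 [-0.0114  0.0028  0.0005] 0.211
30.0 [-0.0131  0.003   0.0004] 0.246
28.0 [-0.0148  0.0032  0.0004] 0.281
```

The measured stop at about 52° agrees with the ring mark. I'll push partway uphill to ~41° and back off, to see whether the dial springs back.

```bash
python3 -m pendant '[{"tx":-0.0025,"ty":0.0005,"tz":0,"yaw":0.03,"grip":0},{"tx":-0.005,"ty":0.0012,"tz":0,"yaw":0.07,"grip":0},{"tx":-0.005,"ty":0.0012,"tz":0,"yaw":0.07,"grip":0}]'
python3 st.py
python3 -m pendant '[{"tx":0.008,"ty":0,"tz":0,"yaw":0,"grip":0},{"tx":0.012,"ty":0,"tz":0,"yaw":0,"grip":0},{"tx":0.012,"ty":0,"tz":0,"yaw":0,"grip":0}]'
python3 st.py 52 48 44 40 38 36 34 32 28 24 20 16 12
```

```text
time: 14.0
tcp_pos: [0.6008, -0.0305, 0.0856]
tool_rot: [-0.001, 0.422, 0.907, 0.001]
wrist_force: [-0.8, 5.5, 1.4]
finger_gap: -0.001
finger_force: 2.3
post px [351.3 239.3] box [348 233   8  14  79] phi 41.0 err px 0.14
F tang -4.4 gap 0.0164
time: 14.42
tcp_pos: [0.5931, -0.0222, 0.0856]
tool_rot: [0.0, 0.422, 0.906, -0.0]
wrist_force: [-0.5, -0.9, -0.3]
finger_gap: 0.001
finger_force: 0.0
post px [351.3 239.4] box [348 233   7  14  78] phi 40.5 err px 0.1
F tang 0.8 gap 0.0279
52.0 [-0.0013 -0.0048  0.0006] -0.209
48.0 [-0.0042 -0.003   0.0006] -0.139
44.0 [-0.0072 -0.0014  0.0006] -0.07
40.0 [-0.0103 -0.0001  0.0006] 0.0
38.0 [-0.0118  0.0005  0.0006] 0.035
36.0 [-0.0134  0.0011  0.0006] 0.07
34.0 [-0.0151  0.0016  0.0006] 0.105
32.0 [-0.0167  0.002   0.0006] 0.14
28.0 [-0.02    0.0027  0.0006] 0.21
24.0 [-0.0234  0.0031  0.0006] 0.279
20.0 [-0.0267  0.0034  0.0006] 0.349
16.0 [-0.0301  0.0034  0.0006] 0.419
12.0 [-0.0335  0.0031  0.0006] 0.489
```

It stays at 40.5° uphill with no contact, so the dial rests wherever I leave it. I'll keep pushing towards about −16 to −18°, which is 115–117° on from the start.

```bash
python3 -m pendant '[{"tx":-0.007,"ty":0,"tz":0,"yaw":0,"grip":0},{"tx":-0.0103,"ty":0,"tz":0,"yaw":0,"grip":0},{"tx":-0.0134,"ty":0.0011,"tz":0,"yaw":0.07,"grip":0},{"tx":-0.0167,"ty":0.002,"tz":0,"yaw":0.14,"grip":0},{"tx":-0.02,"ty":0.0027,"tz":0,"yaw":0.21,"grip":0},{"tx":-0.0234,"ty":0.0031,"tz":0,"yaw":0.28,"grip":0},{"tx":-0.0234,"ty":0.0031,"tz":0,"yaw":0.28,"grip":0}]'
python3 st.py 20 16 12 8 4 0
```

```text
time: 15.35
tcp_pos: [0.6111, -0.0388, 0.0854]
tool_rot: [0.0, 0.545, 0.838, -0.0]
wrist_force: [-0.4, -0.3, -1.0]
finger_gap: 0.002
finger_force: 0.0
post px [350.6 244.3] box [348 237   7  15  86] phi 21.5 err px 0.25
F tang -0.7 gap 0.0196
20.0 [-0.0028  0.0012  0.0004] 0.07
16.0 [-0.0061  0.0021  0.0004] 0.14
12.0 [-0.0094  0.0028  0.0004] 0.21
8.0 [-0.0127  0.0033  0.0004] 0.28
4.0 [-0.0161  0.0035  0.0004] 0.349
0.0 [-0.0195  0.0035  0.0004] 0.419
```

```bash
python3 -m pendant '[{"tx":-0.0028,"ty":0.0012,"tz":0,"yaw":0.07,"grip":0},{"tx":-0.0045,"ty":0.0017,"tz":0,"yaw":0.1,"grip":0},{"tx":-0.0061,"ty":0.0021,"tz":0,"yaw":0.14,"grip":0},{"tx":-0.0094,"ty":0.0028,"tz":0,"yaw":0.21,"grip":0},{"tx":-0.0127,"ty":0.0033,"tz":0,"yaw":0.28,"grip":0},{"tx":-0.0161,"ty":0.0035,"tz":0,"yaw":0.35,"grip":0},{"tx":-0.0161,"ty":0.0035,"tz":0,"yaw":0.35,"grip":0}]'
python3 st.py 2 0 -2 -4 -6 -8 -10 -12
```

```text
time: 16.27
tcp_pos: [0.6208, -0.0514, 0.0855]
tool_rot: [-0.0, 0.682, 0.731, 0.0]
wrist_force: [1.1, 3.3, -1.2]
finger_gap: -0.002
finger_force: 1.3
post px [348.7 247.9] box [346 241   7  15  90] phi 7.0 err px 0.46
F tang -1.8 gap 0.0161
2.0 [-0.0021  0.0004  0.0005] 0.036
0.0 [-0.0037  0.001   0.0005] 0.07
-2.0 [-0.0053  0.0015  0.0005] 0.105
-4.0 [-0.0069  0.0019  0.0005] 0.14
-6.0 [-0.0086  0.0023  0.0005] 0.175
-8.0 [-0.0103  0.0026  0.0005] 0.21
-10.0 [-0.0119  0.0029  0.0005] 0.245
-12.0 [-0.0136  0.0031  0.0005] 0.28
```

```bash
python3 -m pendant '[{"tx":-0.0021,"ty":0.0004,"tz":0,"yaw":0.035,"grip":0},{"tx":-0.0037,"ty":0.001,"tz":0,"yaw":0.07,"grip":0},{"tx":-0.0069,"ty":0.0019,"tz":0,"yaw":0.14,"grip":0},{"tx":-0.0103,"ty":0.0026,"tz":0,"yaw":0.21,"grip":0},{"tx":-0.0103,"ty":0.0026,"tz":0,"yaw":0.21,"grip":0}]'
python3 st.py  -8 -10 -12 -14 -16 -18 -20
```

```text
time: 16.95
tcp_pos: [0.6236, -0.0623, 0.0855]
tool_rot: [0.0, 0.756, 0.655, -0.0]
wrist_force: [-0.3, -0.2, 0.7]
finger_gap: 0.001
finger_force: 0.0
post px [345.2 250.8] box [342 244   7  15  88] phi -7.5 err px 0.35
F tang -1.2 gap 0.0168
-8.0 [0.0008 0.0003 0.0005] -0.002
-10.0 [-0.0008  0.0009  0.0005] 0.033
-12.0 [-0.0024  0.0015  0.0005] 0.068
-14.0 [-0.004   0.0019  0.0005] 0.103
-16.0 [-0.0056  0.0024  0.0005] 0.138
-18.0 [-0.0073  0.0028  0.0005] 0.173
-20.0 [-0.0089  0.0031  0.0005] 0.208
```

```bash
cat >> st.py <<'E'
c=dict(np.load("scene.npz"))
def dist(px): X=spts(c,[(340.6,227.4),px],.084); print("dist from start",np.linalg.norm(X[1]-X[0]).round(4))
E
sed -i 's/return b\[1\]/global LAST; LAST=m; return b[1]/' plan.py; echo 'import plan; dist(plan.LAST)' >> st.py
python3 -m pendant '[{"tx":-0.0008,"ty":0.0009,"tz":0,"yaw":0.033,"grip":0},{"tx":-0.0024,"ty":0.0015,"tz":0,"yaw":0.07,"grip":0},{"tx":-0.004,"ty":0.0019,"tz":0,"yaw":0.1,"grip":0},{"tx":-0.004,"ty":0.0019,"tz":0,"yaw":0.1,"grip":0}]'
python3 st.py -12 -14 -16 -18 -20 -22
```

```text
time: 17.5
tcp_pos: [0.6251, -0.0649, 0.0855]
tool_rot: [-0.001, 0.788, 0.616, 0.001]
wrist_force: [-0.5, 6.1, 1.8]
finger_gap: -0.004
finger_force: 2.8
post px [344.7 250.9] box [342 244   7  15  88] phi -8.5 err px 0.16
F tang -5.6 gap 0.0152
-12.0 [ 0.     -0.0004  0.0005] -0.033
-14.0 [-0.0015  0.0003  0.0005] 0.002
-16.0 [-0.0031  0.0009  0.0005] 0.037
-18.0 [-0.0047  0.0014  0.0005] 0.072
-20.0 [-0.0063  0.0019  0.0005] 0.107
-22.0 [-0.008   0.0023  0.0005] 0.142
dist from start 0.0649
```

```bash
python3 -m pendant '[{"tx":-0.0015,"ty":0.0003,"tz":0,"yaw":0.02,"grip":0},{"tx":-0.003,"ty":0.0006,"tz":0,"yaw":0.05,"grip":0},{"tx":-0.003,"ty":0.0006,"tz":0,"yaw":0.05,"grip":0}]'
python3 st.py -14 -16 -18 -20 -22
```

```text
time: 17.92
tcp_pos: [0.6254, -0.0682, 0.0856]
tool_rot: [-0.0, 0.803, 0.596, 0.001]
wrist_force: [1.8, 5.1, -0.4]
finger_gap: 0.004
finger_force: 2.5
post px [343.6 251.9] box [341 245   7  15  87] phi -13.0 err px 0.4
F tang -6.1 gap 0.0156
-14.0 [ 0.0016 -0.0009  0.0006] -0.048
-16.0 [ 0.0001 -0.0002  0.0006] -0.013
-18.0 [-0.0015  0.0004  0.0006] 0.022
-20.0 [-0.0031  0.001   0.0006] 0.057
-22.0 [-0.0047  0.0015  0.0006] 0.091
dist from start 0.0672
```

```bash
python3 -m pendant '[{"tx":-0.001,"ty":0.0003,"tz":0,"yaw":0.01,"grip":0},{"tx":-0.0018,"ty":0.0005,"tz":0,"yaw":0.03,"grip":0},{"tx":-0.0018,"ty":0.0005,"tz":0,"yaw":0.03,"grip":0}]'
python3 st.py
python3 -m pendant '[{"tx":0.008,"ty":0,"tz":0,"yaw":0,"grip":0},{"tx":0.015,"ty":0,"tz":0,"yaw":0,"grip":0},{"tx":0.015,"ty":0,"tz":-0.03,"yaw":0,"grip":0},{"tx":0.015,"ty":0,"tz":-0.06,"yaw":0,"grip":0},{"tx":0.015,"ty":0,"tz":-0.06,"yaw":0,"grip":0}]'
python3 st.py; python3 -c "
from plan import *
C[:]=.577,-.073
look('w6')
find=__import__('m').find
G=[.592,-.2625,.09]; to(G)"
```

```text
time: 18.35
tcp_pos: [0.6254, -0.0706, 0.0856]
tool_rot: [0.0, 0.811, 0.584, 0.0]
wrist_force: [3.1, 4.0, -0.8]
finger_gap: 0.0
finger_force: 2.3
post px [342.7 252. ] box [340 245   7  15  87] phi -15.5 err px 0.11
F tang -4.4 gap 0.0152
dist from start 0.0675
time: 19.02
tcp_pos: [0.6312, -0.0568, 0.148]
tool_rot: [0.002, 0.811, 0.585, 0.001]
wrist_force: [1.3, 0.8, 0.5]
finger_gap: 0.002
finger_force: 0.0
post px [342.5 251.8] box [339 245   8  15  87] phi -15.5 err px 0.17
F tang 0.9 gap 0.03
dist from start 0.067
dial ((0.5784165263175964, -0.07223670184612274), 0.04764207825064659) 0.06956536681462612 10126
d [-0.2073  0.0295  0.0554] yaw 0 a -108.4
```

The dial stays at −15.5°, with the post ~67 mm from its start (band 65.3–72.7 mm). Moving over to the green button and double-checking from the top camera.

```bash
python3 -m pendant '[{"tx":-0.05,"ty":0.01,"tz":-0.01,"yaw":0,"grip":0},{"tx":-0.1,"ty":0.02,"tz":-0.01,"yaw":0,"grip":0},{"tx":-0.15,"ty":0.03,"tz":-0.01,"yaw":0,"grip":0},{"tx":-0.19,"ty":0.03,"tz":0.0,"yaw":0,"grip":0},{"tx":-0.19,"ty":0.03,"tz":0.0,"yaw":0,"grip":0},{"tx":-0.19,"ty":0.03,"tz":0.0,"yaw":0,"grip":0}]'
python3 -c "
from plan import *
c0=dict(np.load('top.npz')); 
for n in('top','scene'):
    try: fit(read_camera(n))
    except Exception as e: print(n,'no')
pose=tool(); c=read_camera('wrist'); P=wcloud(c,pose); h=masks(c).astype(int); g=(h[...,0]>45)&(h[...,0]<75)&(h[...,1]>120)&(P[...,2]>.056)&(P[...,2]<.075)
q=P[g]; print('green',q.min(0),q.max(0),np.median(q,0),g.sum(),cv2.minEnclosingCircle(q[:,:2].astype(np.float32)))
print(pose[0]['tcp_pos']); to([.592,-.2625,.075])"
```

```text
time: 19.88
tcp_pos: [0.5977, -0.2457, 0.1447]
tool_rot: [-0.001, 0.811, 0.585, -0.0]
wrist_force: [-0.5, 0.9, -0.5]
finger_gap: 0.0
finger_force: 0.0
post px [318.9 227.7] box [317 225   5   6  19] phi -18.5 err px 0.08
post px [342.5 251.7] box [340 245   7  15  82] phi -14.5 err px 0.39
green [ 0.57820021 -0.2749134   0.05606336] [ 0.60921915 -0.24601335  0.06557123] [ 0.59521138 -0.25837209  0.06333917] 1506 ((0.5936291813850403, -0.26158809661865234), 0.016061410307884216)
[ 0.59827746 -0.24512579  0.1452916 ]
d [-0.0185 -0.0006  0.0705] yaw 0 a -108.4
```

Top camera gives 117.5° turned (≈68 mm), so the dial is good. The green centre is (0.5936, −0.2616) with radius 16 mm as specified. Pressing it.

```bash
python3 -m pendant '[{"tx":-0.017,"ty":0.0007,"tz":0.03,"yaw":0,"grip":0},{"tx":-0.017,"ty":0.0007,"tz":0.065,"yaw":0,"grip":0},{"tx":-0.017,"ty":0.0007,"tz":0.078,"yaw":0,"grip":0},{"tx":-0.017,"ty":0.0007,"tz":0.084,"yaw":0,"grip":0},{"tx":-0.017,"ty":0.0007,"tz":0.089,"yaw":0,"grip":0},{"tx":-0.017,"ty":0.0007,"tz":0.092,"yaw":0,"grip":0},{"tx":-0.017,"ty":0.0007,"tz":0.092,"yaw":0,"grip":0}]'
```

```text
time: 20.9
tcp_pos: [0.5941, -0.2625, 0.0559]
tool_rot: [0.001, 0.811, 0.585, 0.001]
wrist_force: [-4.8, 4.4, 16.1]
finger_gap: 0.001
finger_force: 8.0
```

```bash
python3 -m pendant '[{"tx":0,"ty":0,"tz":0,"yaw":0,"grip":0},{"tx":0,"ty":0,"tz":-0.02,"yaw":0,"grip":0},{"tx":0,"ty":0,"tz":-0.06,"yaw":0,"grip":0},{"tx":0,"ty":0,"tz":-0.1,"yaw":0,"grip":0},{"tx":0,"ty":0,"tz":-0.1,"yaw":0,"grip":0}]'
python3 -c "
from plan import *
for n in('top','scene'): fit(read_camera(n))
pose=tool(); c=read_camera('wrist'); P=wcloud(c,pose); h=masks(c).astype(int); g=(h[...,0]>45)&(h[...,0]<75)&(h[...,1]>120)&(P[...,2]>.05)&(P[...,2]<.075)
print('green z',np.median(P[g][:,2]),g.sum())
import m; m.find(read_camera('scene'))
print(env.sense()['wrist_force'])"
```

```text
time: 21.52
tcp_pos: [0.5958, -0.2641, 0.1579]
tool_rot: [0.004, 0.811, 0.585, 0.002]
wrist_force: [0.5, 0.9, -0.4]
finger_gap: -0.0
finger_force: 0.0
post px [318.9 227.7] box [317 225   5   6  19] phi -18.5 err px 0.08
post px [342.6 251.7] box [340 245   7  15  87] phi -14.5 err px 0.28
green z 0.06338318979500962 1824
green [ 0.5847219  -0.25766862  0.06256001] 19 [ 0.58777824 -0.25898752  0.0631254 ]
red [0.51152976 0.24718039 0.06237211] 88
jar [ 0.69790824 -0.10842243  0.07501798] 391
dial mec 0.5790179967880249 -0.07526856660842896 0.04805637151002884 med z 0.0689761186792126 1115
post [ 0.6164532  -0.08565036  0.09872329] [ 0.62247336 -0.07942067  0.10200384] [ 0.61177367 -0.09190489  0.09744597] 22
box ((598.3323974609375, -77.35044860839844), (150.07778930664062, 189.10394287109375), 82.6950454711914)
[-0.55631072 -0.14682583 -0.59305221]
```

```bash
python3 -c "
from workcell import job_done
print(job_done())"
```

```text
the job is handed in; nothing more can be done
None
```

I turned the dial clockwise about 115–118° (four clicks is 120°), pressed the green button fully down and let it spring back, and handed the job in at about 22 s; no verdict came back. The dial never snapped into a stop: friction held it where I left it, with the post measured 67–68 mm from its start (allowed 65.3–72.7 mm) but between two ring marks.

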